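# Set the throwing-height gauge post and lock its cam lever

### The arm

A 6-joint arm with a two-finger parallel gripper is mounted at the origin on the work surface. World frame = base frame: x ahead of the robot, y to its left, z up, the work surface at z = 0. Lengths are in mm, angles in degrees, forces in N, time in s.
With the tool pointing down it reaches from about 350 to 850 mm from the base axis. Payload 8.1 kg.
Tool frame: the origin (TCP) lies at the very end of the fingers, on their centre line; the grasp point (between the pads) lies 19 mm behind it (r.grip_depth is the distance from the TCP to the grasp point, in mm); y points along the fingers, z is the direction in which the jaws open and shut, and the axes are right-handed (so a half turn about y gives the same grasp; the last joint's range is limited). The gripper opens to 85 mm and grips with 20 to 120 N. Pads are 22 mm wide; open, the fingers measure 114 mm over their backs; the gripper's body (76 mm by 85 mm) begins 54 mm behind the grasp point. The pads swing forward as they close: fully open they stand 13 mm farther back than shut.
Start: joints at [71.253, 7.471, 85.268, -0, 87.261, -4.893], TCP at [143.648, 582.555, 231.292] pointing down, gripper open.
Joint ranges: [-169.43, 169.43], [-51.17, 129.36], [1.28, 143.12], [-76.62, 256.62], [0, 156.53], [-152.29, 152.29]. Speed limits (degrees/s): [136.94, 136.94, 159.86, 180, 180, 180].

### API

Orientations are given as [roll, pitch, yaw] about the fixed x, y, z axes, in that order (R = Rz(yaw) Ry(pitch) Rx(roll)).
In Python, from bench import readout, eyes, r gives the robot as it stands. The module is installed in compiled form; this text tells all that it offers.
- The arm moves only by the tool move_arm, never from a script. Its argument "motion" is text: rows parted by semicolons, each of 6 numbers parted by spaces: the shift along the world's x, y, z in cm, then the turn, a rotation vector about the world's x, y, z in degrees. A call has 1 to 10 rows; each row is the pose to reach, as a shift and turn from the pose commanded when the call began; what a row does not reach only later rows make up. A row lasts 1/12 s, in which the tool goes at most 41.7 mm and 7.16 degrees, less where a joint would pass 70% of its speed; a pose out of reach is approached as far as the arm can. A call with a gripper value outside its range is refused whole. "fingers" is the finger opening in cm, from 0 to 8.54, set as the call begins (left out, the last holds). The fingers move at their own pace and stop on an object; "squeeze" is the grip in N (left out, the last holds). Time passes only in rows, so rows that repeat a pose let the fingers close. It gives the time, the measured TCP pose, the force and the opening at its end, in the units of the state.
- readout.sense(): the state, without advancing time (a new reading comes with each control period).
- eyes.snapshot(name): name is "side" or "top"; returns a dict with "image" (420x560x3 uint8, blue, green, red), "fx", "fy", "cx", "cy" (pixels), "world_to_cam" (4x4, takes a point from world to camera coordinates). Camera axes: x right, y down, z forward; pixel columns grow to the right and rows downward; lengths in mm; the calibration is good to about 2 mm. A picture is of the moment at which its call begins. There is no depth.
- r.hand_in(): hands the job in, once; it reports no verdict.
The state is a dict: "time": time; "joint_pos": joint angles; "qd": joint speeds; "joint_efforts": joint torques, N m; "tool_pos": TCP position; "tcp_rot": TCP orientation; "ft_force": force on the tool from outside, world axes, zero at the start; "wrist_torque": the same for the moment, N m; "finger_gap": finger opening in mm.
Only numpy, scipy, OpenCV 4.12 (cv2) and the standard library are available. Lean on these libraries where they do the work, as an engineer would, in place of code of your own. Each camera call takes 0.05 s, during which the arm holds its last target. There are 200 camera calls.

### The job

Draw the steel gauge post with the cone tip out of the tool block, stand it cone up in the bore of the gauge stand and hold it with its engraved ring level with the top of the column. Without letting go, and keeping the ring there, swing the cam lever fully closed against its stop (turn the hand about the post so that a finger sweeps the upright lever round), and finish while still holding the post at its mark. Leave the other tools standing in the block and the clay jar where it is.

Things in the scene. Friction and masses are not known exactly. Their poses are not given: they have to be found in the camera images.
- post_center (a point): Loose round steel post, 20 mm diameter, 140 mm long, about 0.2 kg: straight for 120 mm, then a 20 mm cone with a 6 mm blunt tip. Stands cone up in a socket of the tool block. Point on its axis half-way up (70 mm above its foot), z to the cone. Grip it about 33 mm above this point, to keep fingers clear of the column and palm clear of the cone; any grip direction does, it may turn in the bore.
- post_ring (a point): The engraved dark ring (a line 3 mm wide) round the gauge post; the point is on the post's axis at the middle of the ring, 65 mm above its foot; z runs to the cone.
- collar_top (a point): Centre of the bore's mouth, level with the flat top of the stand's square aluminium column (38 x 38 mm, top 95 mm above the bench). Vertical round bore 24 mm wide, 3 mm chamfer, 83 mm deep: a post let go drops 18 mm below its mark. Stand fixed to the bench by a foot plate 130 x 110 x 8 mm. z up; x, y turn with the stand.
- cam (a joint): Angle of the cam lever, 0 rad fully open to 1.0 rad fully closed at its stop; closing is counter-clockwise seen from above, about the vertical axis of the bore. It starts open (0 to 0.12), turns with light friction (about 0.08 N m) and stays where it is left.
- lever_tip (a point): Outer end of the cam lever, 74 mm from the bore's axis, 35 mm above the column's top; its bearing from the axis is the lever's. The lever is a dark steel upright blade, 6 mm thick, radial, 18 to 74 mm from the axis, from 10 to 60 mm above the column's top (lower down it starts at 36 mm): a finger holding the post beside it meets it when the hand turns. Hub round the column 60 mm wide.
- block: Wooden tool block, fixed, 64 x 280 x 52 mm, origin at the centre of its underside. Four square sockets 23 mm wide and 40 mm deep (floor 12 mm above the bench) lie along its own y axis at -105, -35, 35 and 105 mm; each holds one tool, in any order.
- dowel_center (a point): Bystander: wooden dowel with a round end, 20 mm diameter, 130 mm long, in the tool block; point half-way up.
- stub_center (a point): Bystander: short flat-ended steel rod without a ring, 20 mm diameter, 85 mm long, in the tool block; point half-way up.
- loop_center (a point): Bystander: trimming tool with wooden handle (20 mm diameter) and wire loop on top, 139 mm long, in the tool block; point half-way up.
- jar_center (a point): Bystander: unfired clay jar with lid, 92 mm diameter, 90 mm high, standing on the bench; point half-way up.
Not all that is in view belongs to the job. Leave any green or orange look-alike of the part that bears post_center alone.

How it is judged (in metres and radians):
On the way, in this order (a step that is already met when the one before it is completed fails the run):
1. the post is gripped and lifted clear of the block (height (world z) of post_center above 0.14 m and contact force between the fingers and post above 2 N), for 0.1 s.
2. the post is held upright in the bore with its ring level with the column's top (5 mm), the lever still open (z of post_ring in the frame of collar_top between -0.005 and 0.005 m and horizontal distance between post_ring and collar_top below 0.008 m and contact force between the fingers and post above 2 N and angle between post_center's own z axis and vertical below 0.12 rad and value of joint cam below 0.25 rad), for 0.2 s.
3. the lever is closed with the post still held at its mark (z of post_ring in the frame of collar_top between -0.005 and 0.005 m and horizontal distance between post_ring and collar_top below 0.008 m and contact force between the fingers and post above 2 N and angle between post_center's own z axis and vertical below 0.12 rad and value of joint cam above 0.93 rad), for 0.2 s.
At the end, for the whole second after the job is handed in: Fingers grip the post (over 2 N), upright in the bore (0.12 rad) and at rest, ring within 5 mm of the column top's height; lever closed beyond 0.93 rad; the other tools still stand in the block (moved under 40 mm, tilt under 0.3 rad); jar moved under 30 mm and upright (all of step 3 and linear speed of post below 0.03 m/s and angle between each of dowel_center, stub_center, loop_center's own z axis and vertical below 0.3 rad and distance of each of dowel_center, stub_center, loop_center from where it was at the start of the episode below 0.04 m and angle between jar_center's own z axis and vertical below 0.2 rad and distance of jar_center from where it was at the start of the episode below 0.03 m); the arm keeps its last pose, push and grip.
It fails at once if the lever is moved while the post is not at its mark (8 mm) (value of joint cam above 0.35 rad and not (z of post_ring in the frame of collar_top between -0.008 and 0.008 m and horizontal distance between post_ring and collar_top below 0.008 m)).
It fails at once if the post is let go once the lever is being closed (value of joint cam above 0.35 rad and contact force between the fingers and post below 0.3 N).
It fails at once if another tool is knocked out of the block (distance of any of dowel_center, stub_center, loop_center from where it was at the start of the episode above 0.04 m or angle between any of dowel_center, stub_center, loop_center's own z axis and vertical above 0.4 rad).
It fails at once if the jar is shoved or tipped (distance of jar_center from where it was at the start of the episode above 0.03 m or angle between jar_center's own z axis and vertical above 0.3 rad).
It also fails if it takes over 64 s, if anything falls off the work surface, if the arm or the gripper's body presses on something with over 40 N, if the wrist force passes 120 N, or if a joint passes its speed limit or range.

## Working session

There is one attempt and no reset: what is moved stays moved. The work goes in short steps, Python scripts to look and compute and a tool call to move; the robot and the scene stay as the last step left them, time stands still between calls to the robot, and variables do not carry over. Pictures are saved under pics/ and viewed, about 8 in all and at most 12, crops included, and the job is handed in when it is done.

Besides the shell and the picture viewer there is one more tool, called after ">>>" as name(argument=value, ...) on one line, values as JSON. move_arm: Moves the arm, as the interface text tells. Its arguments: {"type":"object","properties":{"motion":{"type":"string"},"fingers":{"type":"number"},"squeeze":{"type":"number"}},"required":["motion"]}

```bash
mkdir -p pics
cat > h.py <<'E'
import numpy as np, cv2
from bench import readout, eyes, r
def snap(n):
    return eyes.snapshot(n)
def ray(s,u,v):
    M=np.array(s["world_to_cam"]);R=M[:3,:3];t=M[:3,3]
    c=-R.T@t; d=R.T@np.array([(u-s["cx"])/s["fx"],(v-s["cy"])/s["fy"],1]); return c,d
def onz(s,u,v,z):
    c,d=ray(s,u,v); return c+d*(z-c[2])/d[2]
def proj(s,p):
    M=np.array(s["world_to_cam"]);q=M[:3,:3]@np.array(p,float)+M[:3,3]
    return np.array([s["fx"]*q[0]/q[2]+s["cx"],s["fy"]*q[1]/q[2]+s["cy"]])
def tri(s1,p1,s2,p2):
    A=[];b=[]
    for s,p in((s1,p1),(s2,p2)):
        c,d=ray(s,*p);d/=np.linalg.norm(d);P=np.eye(3)-np.outer(d,d);A.append(P);b.append(P@c)
    return np.linalg.lstsq(np.vstack(A),np.hstack(b),rcond=None)[0]
E
python3 - <<'E'
from h import *
import pickle
st=readout.sense();print(st)
for n in("top","side"):
    s=snap(n);pickle.dump(s,open(n+"0.pkl","wb"))
    cv2.imwrite(f"pics/{n}0.png",s["image"]);print(n,ray(s,280,210),s["fx"])
E
```

```text
{'time': 0.0, 'joint_pos': array([ 7.12525871e+01,  7.51577227e+00,  8.53296055e+01, -1.72347511e-03,
        8.72619557e+01, -4.89313172e+00]), 'qd': array([-0.01894856, -0.01013198,  0.10106744,  0.05066427, -0.02210352,
       -0.02786932]), 'joint_efforts': array([ 4.86638128e-04, -5.69380760e+01, -5.00571620e+01, -2.02973324e-04,
        1.45801215e-02, -9.15550208e-05]), 'tool_pos': array([143.48241952, 582.01886551, 230.2343884 ]), 'tcp_rot': array([-9.01070891e+01,  7.44018826e-03, -1.38542042e+01]), 'ft_force': array([ 0.41657061,  0.97571487, -0.64323148]), 'wrist_torque': array([-0.00254646, -0.00263377,  0.01282677]), 'finger_gap': 85.70311566806964}
top (array([ 383.35957376,   16.71291234, 1277.09393485]), array([ 0.17989233, -0.00856834, -0.98365869])) 462.45265332299385
side (array([260.19969991, 758.45612806, 888.38096135]), array([ 0.3113487 , -0.63299927, -0.70888976])) 530.9553067259426
```

View pics/top0.png

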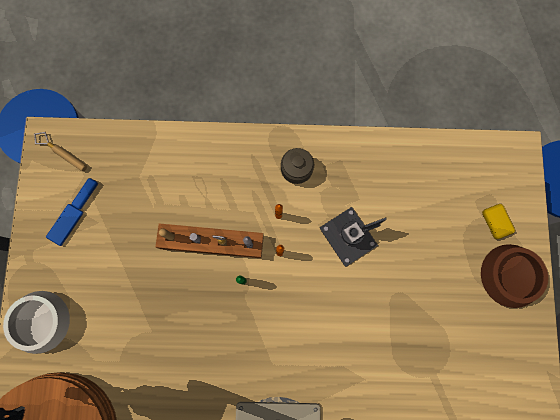

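View pics/side0.png

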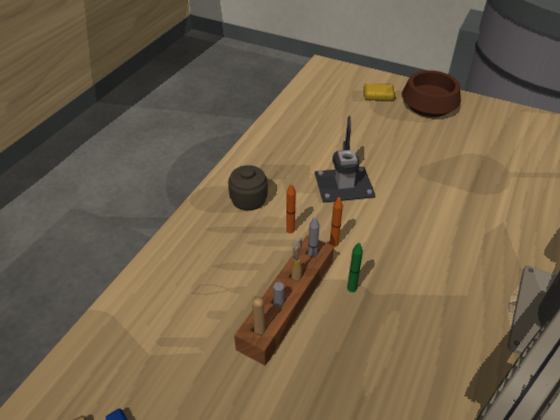

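Candidates: steel post with cone at side (314,235) / top (248,242). Look-alikes: orange at top (278,211) and (280,251), green at (241,280). Other tools: stub at top (194,237), dowel (163,234), loop tool (222,240). I choose the grey coned one at the end of the block, and check it in a close crop.

Run:
```python
from h import *
import pickle
t=pickle.load(open("top0.pkl","rb"));s=pickle.load(open("side0.pkl","rb"))
a=cv2.resize(s["image"][110:270,265:385],None,fx=3.6,fy=3.6,interpolation=cv2.INTER_CUBIC)
b=cv2.resize(t["image"][195:275,300:400],None,fx=3.6,fy=3.6,interpolation=cv2.INTER_CUBIC)
c=cv2.resize(t["image"][215:275,210:310],None,fx=3.6,fy=3.6,interpolation=cv2.INTER_CUBIC)
o=np.zeros((600,800,3),np.uint8);o[:576,:432]=a;o[:288,436:796]=b;o[290:506,436:796]=c
cv2.imwrite("pics/crop1.png",o)
```

```text
(no output)
```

View pics/crop1.png

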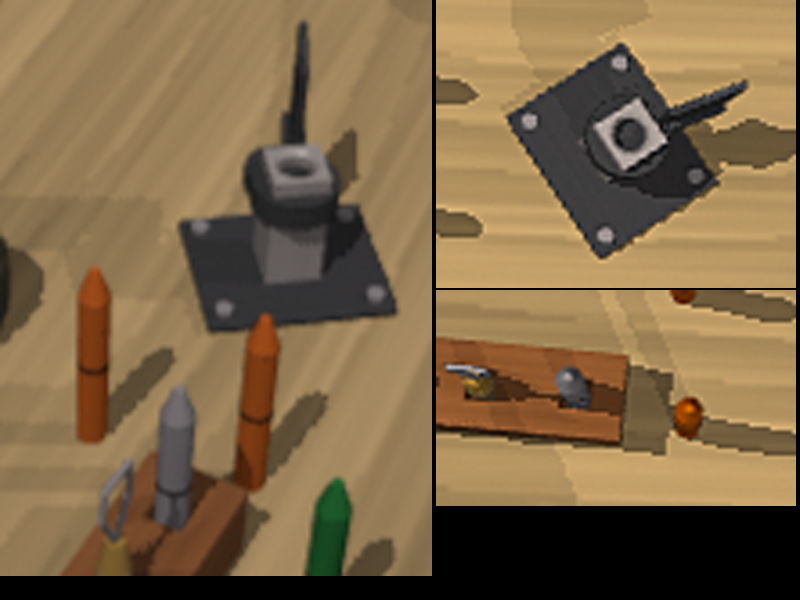

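The crop confirms it: the grey coned post with a dark ring (side ring ≈ (313,246), tip ≈ (315,218)). The bore is at side (347,157) and top (354,232), and the lever tip is at side (349,117) and top (386,219).

Run:
```python
from h import *
import pickle
np.set_printoptions(precision=1,suppress=True)
t=pickle.load(open("top0.pkl","rb"));s=pickle.load(open("side0.pkl","rb"))
print("ring side z77",onz(s,313.3,246.1,77),"(front surface)")
print("tip side",onz(s,314.7,218.3,152),"tip tri",tri(s,(314.7,218.3),t,(246.5,237)))
b1=onz(s,346.9,156.7,95);b2=onz(t,353.9,232.2,95);print("bore",b1,b2,tri(s,(346.9,156.7),t,(353.9,232.2)))
lt=tri(s,(349.2,117.2),t,(385.8,218.6));print("lever",lt, lt[:2]-b2[:2], np.degrees(np.arctan2(*(lt[:2]-b2[:2])[::-1])))
for z in(155,105):
  print(z,onz(t,385.8,218.6,z))
# block mask in top
h=cv2.cvtColor(t["image"],cv2.COLOR_BGR2HSV);m=cv2.inRange(h,(3,110,50),(12,255,190));m[:, :140]=0;m[:,270:]=0;m[:200]=0;m[270:]=0
c=max(cv2.findContours(m,0,1)[0],key=cv2.contourArea);print(cv2.minAreaRect(c),cv2.boundingRect(c))
q=cv2.approxPolyDP(c,3,True)[:,0];print(q.tolist());
for p in q: print(p,onz(t,*p,52)[:2])
# jar, lookalikes
for n,p,z in(("jar",(297,163),90),("o1",(278,208),140),("o2",(279,249),140),("g",(240,279),140),("loop",(219,240),100)):print(n,onz(t,*p,z)[:2])
for n,p in(("o1",(291,187)),("o2",(338.5,198)),("g",(358,244))):print(n,'side',onz(s,*p,140)[:2])
```

```text
ring side z77 [510.9  96.8  77. ] (front surface)
tip side [513.6  91.9 152. ] tip tri [518.1  86.9 146.3]
bore [ 545.2 -177.2   95. ] [ 546.4 -185.8   95. ] [ 547.9 -187.1   86.6]
lever [ 574.9 -256.4  147.5] [ 28.6 -70.7] -67.98666099336822
155 [ 574.  -254.6  155. ]
105 [ 582.5 -266.6  105. ]
((185.36476135253906, 229.48773193359375), (24.897327423095703, 7.242859363555908), 5.19442892074585) (173, 225, 26, 9)
[[173, 228], [184, 233], [198, 227]]
[173 228] [551.1 289.8]
[184 233] [538.4 259.8]
[198 227] [555.5 223.6]
jar [728.8 -35.8]
o1 [596.3  11.9]
o2 [493.7   6.9]
g [418.4  99.8]
loop [516.7 160.2]
o1 side [598.   19.6]
o2 side [497.   7.]
g side [418.3 106.8]
```

Run:
```python
from h import *
import pickle
np.set_printoptions(precision=1,suppress=True)
t=pickle.load(open("top0.pkl","rb"));s=pickle.load(open("side0.pkl","rb"))
def gray(d,x0,x1,y0,y1,lo,hi=255,smax=50):
    h=cv2.cvtColor(d["image"],cv2.COLOR_BGR2HSV);m=np.zeros(h.shape[:2],np.uint8)
    m[y0:y1,x0:x1]=cv2.inRange(h,(0,0,lo),(180,smax,hi))[y0:y1,x0:x1]
    return m
for d,box in((t,(335,375,215,250)),(s,(325,368,145,172))):
  for lo in(120,140,160):
    m=gray(d,*box,lo);c=max(cv2.findContours(m,0,1)[0],key=cv2.contourArea)
    H=cv2.convexHull(c);M=cv2.moments(H);p=(M['m10']/M['m00'],M['m01']/M['m00'])
    print(lo,p,cv2.boundingRect(c),cv2.minAreaRect(H),onz(d,*p,95))
# dark bore centroid in top
b=np.concatenate([cv2.resize(d["image"][y0:y1,x0:x1],(400,400),interpolation=cv2.INTER_NEAREST) for d,(x0,x1,y0,y1) in((t,(335,375,212,252)),(s,(327,367,138,178)))],1)
c=np.concatenate([cv2.resize(d["image"][y0:y1,x0:x1],(400,400)[:2],interpolation=cv2.INTER_NEAREST)for d,(x0,x1,y0,y1) in((t,(230,270,225,265)),(s,(295,335,215,255)))],1)
cv2.imwrite("pics/crop2.png",np.concatenate([b,c])[:, :][:800])
o=cv2.resize(np.concatenate([b,c]),(600,600),interpolation=cv2.INTER_AREA);cv2.imwrite("pics/crop2.png",o)
```

```text
120 (353.4714285714286, 231.5690476190476) (344, 222, 20, 20) ((353.4647216796875, 231.6588592529297), (14.649030685424805, 14.649030685424805), 57.528804779052734) [ 548.  -184.7   95. ]
140 (353.54737732656514, 231.77918781725887) (344, 223, 20, 19) ((353.5, 231.5), (14.699554443359375, 14.144854545593262), 56.30992889404297) [ 547.4 -184.9   95. ]
160 (353.7821522309711, 231.78915135608045) (345, 223, 19, 19) ((353.7691955566406, 231.65382385253906), (14.144854545593262, 13.867504119873047), 56.30992889404297) [ 547.4 -185.5   95. ]
120 (347.1448763250883, 155.19199057714957) (339, 150, 18, 11) ((347.38934326171875, 155.28280639648438), (10.049468040466309, 16.477502822875977), 84.80557250976562) [ 546.7 -182.7   95. ]
140 (349.2121212121212, 151.68939393939394) (343, 150, 12, 4) ((348.5, 151.5), (3.0, 11.0), 90.0) [ 547.  -197.1   95. ]Traceback (most recent call last):
  File "<stdin>", line 12, in <module>
ZeroDivisionError: float division by zero
```

Bore ≈ (547, -184.5). Next I refine the post.

Run:
```python
from h import *
import pickle
np.set_printoptions(precision=1,suppress=True)
t=pickle.load(open("top0.pkl","rb"));s=pickle.load(open("side0.pkl","rb"))
c=np.concatenate([cv2.resize(d["image"][y0:y1,x0:x1],(400,400),interpolation=cv2.INTER_NEAREST)for d,(x0,x1,y0,y1) in((t,(230,270,225,265)),(s,(295,335,215,255)))],1)
cv2.imwrite("pics/crop2.png",c)
# post mask in side: low saturation
h=cv2.cvtColor(s["image"],cv2.COLOR_BGR2HSV);m=cv2.inRange(h,(0,0,60),(180,70,255))
for y in range(214,260,2):
  x=np.flatnonzero(m[y,303:326])+303
  if len(x):print(y,x.min(),x.max(),x.mean(),len(x))
for p in [(513,90,152),(513,93,152),(513,90,132),(513,90,77),(513,90,52)]:print(p,proj(s,p),proj(t,p))
```

```text
218 313 316 314.5 4
220 312 316 314.0 5
222 311 317 314.0 7
224 310 318 314.0 9
226 309 318 313.5 10
228 309 318 313.5 10
230 309 318 313.5 10
232 309 318 313.5 10
234 309 318 313.5 10
236 309 318 313.5 10
238 309 317 313.0 9
240 309 317 313.0 9
242 309 317 313.0 9
244 309 316 312.5 8
246 311 315 313.0 5
248 308 317 312.44444444444446 9
250 308 317 312.44444444444446 9
252 308 316 311.875 8
254 308 316 311.85714285714283 7
256 313 315 314.0 3
(513, 90, 152) [315.4 217.8] [245.2 239.8]
(513, 93, 152) [314.7 218.8] [244.  239.7]
(513, 90, 132) [314.9 224.9] [245.7 240.7]
(513, 90, 77) [313.7 243.5] [247.  243.1]
(513, 90, 52) [313.2 251.5] [247.5 244.2]
```

View pics/crop2.png

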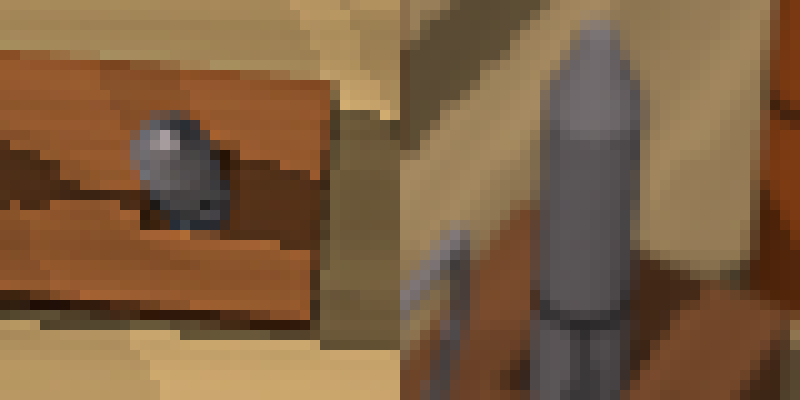

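Post axis ≈ (515, 89), grip height z=115, so TCP z=96. I'm moving above it with jaws along y (turn of -166°) and the fingers opened to 6 cm.

>>> move_arm(motion="6 -8 1 0 0 -7;10 -13 1 0 0 -14;14 -17 1 0 0 -21;17 -21 1 0 0 -28;20 -25 1 0 0 -35;23 -29 1 0 0 -42;25 -32 1 0 0 -49;27 -35 1 0 0 -56;29 -38 1 0 0 -63;30 -40 1 0 0 -70", fingers=6.0, squeeze=40)

```text
time: 0.93
tool_pos: [397.3, 250.3, 240.8]
tcp_rot: [-90.0, -0.0, -84.2]
ft_force: [0.6, 0.8, -0.5]
finger_gap: 59.8
```

>>> move_arm(motion="1 -1 0 0 0 -7;2 -2 0 0 0 -14;3 -4 0 0 0 -21;4 -6 0 0 0 -28;5 -7 0 0 0 -35;6 -8 0 0 0 -42;7 -9.3 0 0 0 -49;7.1 -9.4 0 0 0 -56;7.1 -9.4 0 0 0 -63;7.1 -9.4 0 0 0 -70")

```text
time: 1.77
tool_pos: [467.6, 157.7, 240.4]
tcp_rot: [-90.0, -0.1, -154.3]
ft_force: [-0.4, 1.2, 0.0]
finger_gap: 59.5
```

>>> move_arm(motion="0 0 0 0 0 -7;0 0 0 0 0 -14;0 0 0 0 0 -21;0 0 0 0 0 -26.1;0 0 0 0 0 -26.1;0 0 0 0 0 -26.1")

```text
time: 2.27
tool_pos: [467.5, 158.1, 240.7]
tcp_rot: [-90.0, -0.0, -179.8]
ft_force: [0.3, 0.0, 0.2]
finger_gap: 59.7
```

>>> move_arm(motion="1.2 -1.7 0 0 0 0;2.4 -3.5 0 0 0 0;3.6 -5.2 -1 0 0 0;4.75 -6.9 -3 0 0 0;4.75 -6.9 -5 0 0 0;4.75 -6.9 -7 0 0 0;4.75 -6.9 -7 0 0 0;4.75 -6.9 -7 0 0 0")

```text
time: 2.93
tool_pos: [514.1, 89.0, 169.9]
tcp_rot: [-90.0, -0.2, -179.8]
ft_force: [-0.1, 0.6, 1.2]
finger_gap: 60.1
```

Run:
```python
from h import *
print(readout.sense()["tool_pos"],readout.sense()["joint_pos"])
t=snap("top");s=snap("side")
c=np.concatenate([cv2.resize(d["image"][y0:y1,x0:x1],(400,400),interpolation=cv2.INTER_NEAREST)for d,(x0,x1,y0,y1) in((t,(215,275,205,265)),(s,(275,355,180,260)))],1)
cv2.imwrite("pics/crop3.png",c)
```

```text
[514.05836486  89.0346087  169.88215748] [ 4.19195050e+00 -2.36322052e+00  1.01875347e+02  3.14160148e-03
  8.06764021e+01  9.40286398e+01]
```

View pics/crop3.png

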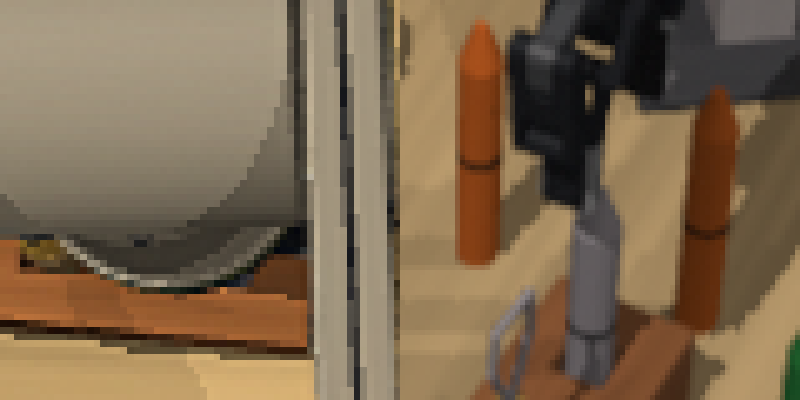

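The side view shows the open fingers just above the post, with the near finger at (590,180) in the crop and the cone visible behind it. It looks lined up, so I descend.

>>> move_arm(motion="0 0 -2 0 0 0;0 0 -4 0 0 0;0 0 -6 0 0 0;0 0 -7.4 0 0 0;0 0 -7.4 0 0 0;0 0 -7.4 0 0 0")

```text
time: 3.53
tool_pos: [516.1, 89.5, 98.5]
tcp_rot: [-90.0, 0.1, -179.9]
ft_force: [0.2, -0.5, 1.0]
finger_gap: 60.2
```

>>> move_arm(motion="0 0 0 0 0 0;0 0 0 0 0 0;0 0 0 0 0 0;0 0 0 0 0 0;0 0 0 0 0 0;0 0 0 0 0 0;0 0 0 0 0 0;0 0 0 0 0 0", fingers=1.0, squeeze=60)

```text
time: 4.2
tool_pos: [515.9, 89.3, 98.0]
tcp_rot: [-90.0, 0.1, -180.0]
ft_force: [-0.5, -0.1, 5.0]
finger_gap: 18.3
```

Run:
```python
from h import *
st=readout.sense();print(st["tool_pos"],st["ft_force"],st["finger_gap"])
```

```text
[515.86429568  89.28238592  98.00368242] [-0.46037613 -0.09123484  4.98610076] 18.32465135233597
```

>>> move_arm(motion="0 0 0.5 0 0 0;0 0 1.2 0 0 0;0 0 2.4 0 0 0;0 0 4 0 0 0;0 0 6 0 0 0;0 0 8 0 0 0;0 0 10 0 0 0;0 0 12.5 0 0 0;0 0 15 0 0 0;0 0 15 0 0 0")

```text
time: 5.03
tool_pos: [517.7, 89.3, 254.3]
tcp_rot: [-90.0, 0.5, -180.0]
ft_force: [1.3, 0.6, 0.1]
finger_gap: 18.5
```

Run:
```python
from h import *
st=readout.sense();print(st["tool_pos"],st["ft_force"],st["finger_gap"])
s=snap("side");cv2.imwrite("pics/crop4.png",cv2.resize(s["image"][60:270,200:410],(600,600),interpolation=cv2.INTER_CUBIC))
```

```text
[517.68289107  89.32381068 254.28485843] [1.33746187 0.61351336 0.12282603] 18.503512526965476
```

View pics/crop4.png

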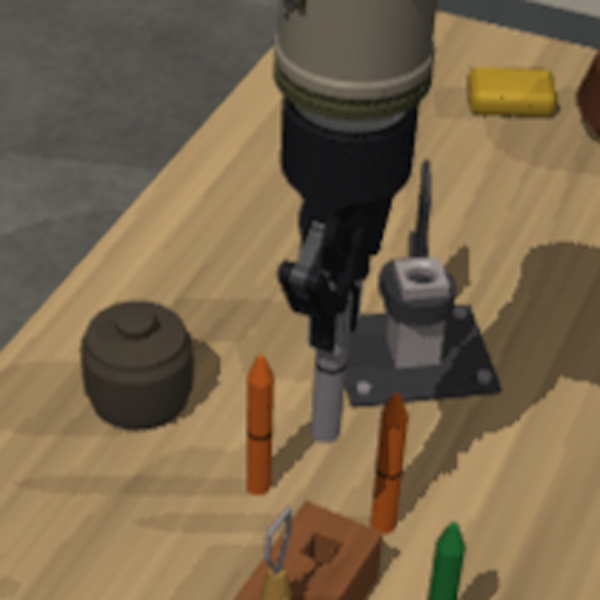

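The post is lifted upright in the fingers, with the ring just below the fingertip at crop (331,362). Next I carry it over the bore, turning -35° so the finger sits behind the lever.

>>> move_arm(motion="0.3 -2.5 0 0 0 -4;0.6 -5.5 0 0 0 -8;0.9 -8.5 0 0 0 -12;1.3 -11.5 0 0 0 -16;1.6 -14.5 0 0 0 -20;1.9 -17.5 0 0 0 -24;2.2 -20.5 0 0 0 -28;2.6 -23.5 0 0 0 -31;2.9 -26 0 0 0 -34;3.1 -27.3 0 0 0 -35")

```text
time: 5.92
tool_pos: [545.4, -186.6, 246.0]
tcp_rot: [-89.9, -0.1, 144.8]
ft_force: [0.1, -0.2, -1.3]
finger_gap: 18.4
```

>>> move_arm(motion="0 0 -1.5 0 0 0;0 0 -3 0 0 0;0 0 -4 0 0 0;0 0 -4 0 0 0;0 0 -4 0 0 0;0 0 -4 0 0 0;0 0 -4 0 0 0")

```text
time: 6.5
tool_pos: [546.8, -183.7, 208.3]
tcp_rot: [-90.0, 0.1, 145.1]
ft_force: [0.5, 0.6, -1.3]
finger_gap: 18.5
```

Run:
```python
from h import *
import pickle
st=readout.sense();print(st["tool_pos"],st["joint_pos"],st["finger_gap"])
s=snap("side");t=snap("top");pickle.dump((s,t,st),open("ins.pkl","wb"))
p=st["tool_pos"];print("proj tcp",proj(s,p),proj(t,p),"bore",proj(s,(547,-184.5,95)))
for dz in(-84,-50,-19): print(dz,proj(s,p+[0,0,dz]))
a=cv2.resize(s["image"][90:190,300:400],(400,400),interpolation=cv2.INTER_CUBIC);b=cv2.resize(t["image"][180:280,300:400],(400,400),interpolation=cv2.INTER_CUBIC)
cv2.imwrite("pics/crop5.png",np.hstack([a,b]))
```

```text
[ 546.78872823 -183.71088239  208.25298317] [-2.36647004e+01  4.45945439e+00  9.09010284e+01  1.47748003e-03
  8.45415170e+01  1.01249153e+02] 18.530765984529616
proj tcp [351.76900079 114.94002558] [361.25216546 225.5949804 ] bore [347.29898363 154.71759967]
-84 [348.37070707 145.10086042]
-50 [349.70600208 133.24973292]
-19 [350.97059241 122.02612971]
```

View pics/crop5.png

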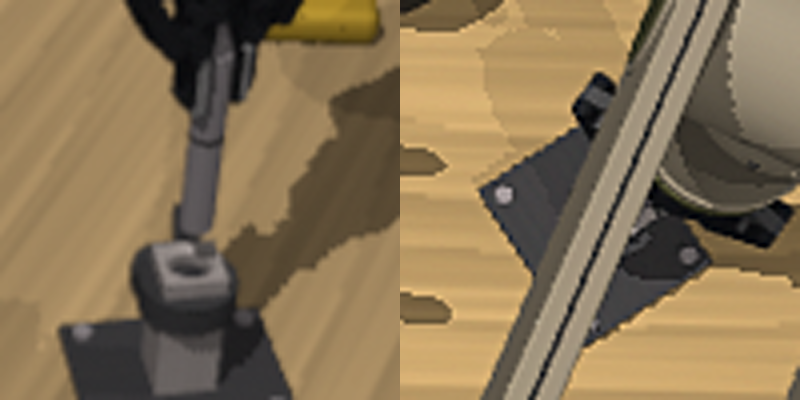

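Run:
```python
from h import *
import pickle
np.set_printoptions(precision=1,suppress=True)
s,t,st=pickle.load(open("ins.pkl","rb"));p=st["tool_pos"]
g=cv2.cvtColor(s["image"],cv2.COLOR_BGR2GRAY).astype(int)
h=cv2.cvtColor(s["image"],cv2.COLOR_BGR2HSV)
for y in range(116,152,2): print(y,g[y,342:360].tolist(),)
m=cv2.inRange(h,(0,0,50),(180,75,255))
for y in range(124,152,2):
  x=np.flatnonzero(m[y,342:362])+342;print(y,x.min() if len(x) else 0,x.max() if len(x) else 0,x.mean() if len(x) else 0)
a=np.linspace(0,2*np.pi,60)
def circ(c,r): return np.array([proj(s,c+r*np.array([np.cos(k),np.sin(k),0])) for k in a])
for z,n in((122,"foot"),(187,"ring")):
  q=circ(np.array([p[0],p[1],z]),10);print(n,q.min(0),q.max(0))
q=circ(np.array([547,-184.5,95.]),15);print("bore mouth r15",q.min(0),q.max(0))
for y in range(150,164): print(y,g[y,337:360].tolist())
```

```text
116 [139, 133, 115, 77, 35, 19, 44, 75, 82, 66, 54, 78, 84, 74, 75, 101, 110, 111]
118 [137, 132, 133, 135, 121, 81, 77, 76, 71, 57, 56, 78, 83, 73, 85, 124, 137, 138]
120 [138, 136, 134, 133, 132, 95, 58, 54, 56, 58, 80, 85, 81, 75, 106, 133, 137, 135]
122 [142, 136, 132, 131, 124, 92, 81, 78, 61, 73, 85, 85, 79, 72, 115, 133, 135, 136]
124 [138, 131, 131, 135, 120, 74, 61, 78, 83, 88, 85, 78, 67, 53, 115, 134, 136, 139]
126 [133, 133, 136, 139, 120, 91, 80, 71, 65, 54, 48, 55, 58, 82, 123, 137, 140, 145]
128 [138, 138, 140, 138, 103, 82, 87, 89, 90, 88, 85, 82, 75, 104, 133, 142, 146, 146]
130 [139, 139, 137, 133, 100, 83, 89, 90, 91, 88, 84, 79, 71, 116, 142, 147, 146, 145]
132 [139, 135, 132, 125, 94, 83, 89, 90, 90, 87, 84, 78, 76, 130, 147, 146, 145, 146]
134 [135, 131, 130, 119, 93, 86, 90, 90, 89, 86, 82, 76, 89, 134, 146, 145, 147, 146]
136 [130, 131, 133, 111, 88, 88, 91, 90, 88, 85, 82, 74, 103, 136, 145, 147, 146, 146]
138 [131, 133, 135, 104, 84, 89, 90, 90, 88, 85, 79, 72, 119, 143, 147, 146, 145, 143]
140 [133, 121, 116, 91, 82, 90, 89, 89, 86, 85, 78, 76, 131, 147, 14
[... 1616 characters left out ...]
54, 52, 49, 47, 48, 59, 76, 101, 128, 138, 140, 95, 58, 58, 71]
158 [50, 55, 72, 115, 137, 128, 112, 97, 75, 57, 50, 49, 49, 68, 89, 120, 137, 140, 139, 113, 72, 55, 71]
159 [49, 50, 71, 102, 133, 141, 140, 133, 119, 109, 106, 106, 106, 117, 125, 134, 135, 135, 132, 121, 81, 55, 65]
160 [49, 49, 66, 90, 127, 137, 136, 133, 132, 131, 129, 128, 125, 125, 124, 119, 117, 117, 113, 110, 73, 53, 57]
161 [49, 50, 56, 73, 107, 111, 116, 112, 110, 110, 107, 105, 100, 98, 99, 99, 98, 99, 99, 93, 57, 49, 60]
162 [49, 49, 49, 72, 94, 90, 97, 99, 98, 98, 100, 99, 98, 98, 99, 99, 98, 99, 98, 88, 58, 48, 60]
163 [47, 48, 49, 66, 94, 101, 100, 99, 98, 99, 100, 96, 93, 91, 89, 89, 88, 86, 83, 76, 59, 42, 63]
```

The post (axis ≈ (348.5,146) at the foot) agrees with the TCP prediction and is within about 1 mm of the bore centre (347.3,154.7). It looks upright, so I lower it gently.

>>> move_arm(motion="0 -0.08 -0.8 0 0 0;0 -0.08 -1.6 0 0 0;0 -0.08 -2.4 0 0 0;0 -0.08 -3 0 0 0;0 -0.08 -3.6 0 0 0;0 -0.08 -4 0 0 0;0 -0.08 -4 0 0 0")

```text
time: 7.18
tool_pos: [545.7, -184.3, 165.6]
tcp_rot: [-90.0, -0.1, 145.1]
ft_force: [1.3, 0.2, -2.2]
finger_gap: 18.6
```

>>> move_arm(motion="0 0 -0.8 0 0 0;0 0 -1.6 0 0 0;0 0 -2.4 0 0 0;0 0 -3.2 0 0 0;0 0 -4 0 0 0;0 0 -4 0 0 0;0 0 -4 0 0 0")

```text
time: 7.77
tool_pos: [545.9, -184.4, 126.2]
tcp_rot: [-90.0, -0.1, 145.0]
ft_force: [0.3, -0.1, -1.4]
finger_gap: 18.4
```

Run:
```python
from h import *
import pickle
st=readout.sense();print(st["tool_pos"],st["ft_force"],st["wrist_torque"],st["finger_gap"],st["joint_pos"])
s=snap("side");t=snap("top");pickle.dump((s,t,st),open("ins2.pkl","wb"))
p=st["tool_pos"]
for z in(95,p[2]-21,p[2]-23):
  for r_ in (10,):
    q=np.array([proj(s,[547+r_*np.cos(a),-184.5+r_*np.sin(a),z]) for a in np.linspace(0,6.3,60)]);print(z,q.min(0),q.max(0))
a=cv2.resize(s["image"][85:185,300:400],(600,600),interpolation=cv2.INTER_CUBIC)
cv2.imwrite("pics/crop6.png",a)
```

```text
[ 545.90156788 -184.41544416  126.2195081 ] [ 0.26846432 -0.06255016 -1.3946636 ] [ 0.09808155 -0.08986537  0.01355329] 18.392057723529255 [-2.37692294e+01  8.07431934e+00  9.58019239e+01  8.91155597e-03
  7.61855868e+01  1.01179791e+02]
95 [343.04952459 152.03983465] [351.55661734 157.42830964]
105.21950809921023 [343.40756511 148.64593458] [351.96431547 154.02687074]
103.21950809921023 [343.33716928 149.31320795] [351.88415587 154.6956616 ]
```

View pics/crop6.png

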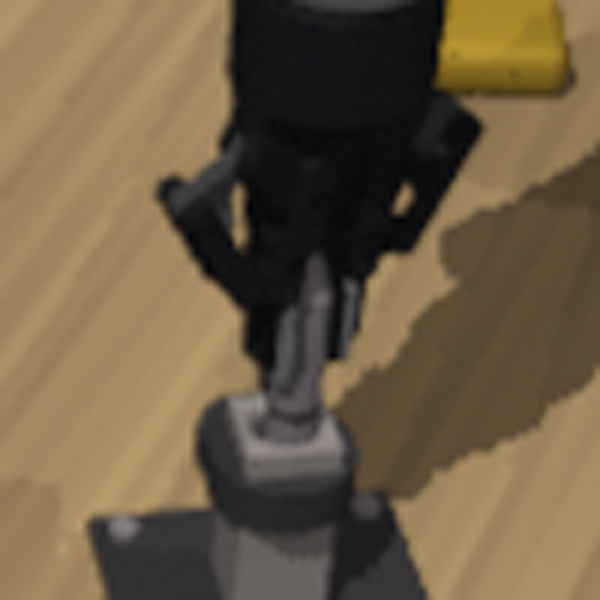

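Run:
```python
import pickle,cv2
s,t,st=pickle.load(open("ins2.pkl","rb"))
g=cv2.cvtColor(s["image"],cv2.COLOR_BGR2GRAY)
for y in range(147,163): print(y,g[y,341:356].tolist())
```

```text
147 [134, 115, 61, 39, 63, 81, 81, 60, 53, 69, 82, 78, 85, 129, 143]
148 [132, 114, 62, 38, 67, 75, 70, 58, 58, 80, 84, 77, 103, 135, 142]
149 [125, 112, 67, 35, 64, 62, 57, 58, 71, 82, 83, 75, 105, 134, 143]
150 [109, 112, 98, 64, 74, 63, 56, 58, 81, 86, 82, 75, 99, 133, 143]
151 [121, 129, 131, 91, 77, 77, 74, 77, 85, 86, 81, 73, 91, 132, 140]
152 [140, 134, 143, 100, 73, 87, 91, 91, 90, 86, 80, 64, 75, 117, 118]
153 [127, 119, 124, 88, 55, 66, 79, 83, 81, 74, 66, 48, 72, 94, 80]
154 [112, 101, 90, 73, 65, 59, 58, 55, 52, 45, 44, 50, 70, 104, 90]
155 [105, 81, 70, 75, 84, 84, 72, 65, 49, 56, 62, 63, 92, 131, 107]
156 [107, 76, 61, 75, 86, 90, 92, 91, 79, 80, 77, 64, 113, 138, 125]
157 [120, 95, 63, 75, 87, 90, 92, 90, 87, 83, 74, 87, 126, 140, 141]
158 [132, 127, 112, 107, 100, 93, 91, 90, 86, 94, 95, 122, 138, 141, 141]
159 [135, 143, 142, 137, 128, 121, 119, 118, 119, 125, 129, 135, 137, 137, 134]
160 [128, 138, 138, 134, 133, 133, 130, 129, 127, 126, 125, 121, 117, 118, 114]
161 [109, 112, 116, 113, 111, 111, 108, 106, 101, 100, 100, 100, 100, 100, 100]
162 [94, 91, 98, 100, 99, 100, 101, 100, 99, 100, 101, 101, 99, 100, 99]
```

>>> move_arm(motion="0.05 0 -0.4 0 0 0;0.05 0 -0.8 0 0 0;0.05 0 -0.95 0 0 0;0.05 0 -0.95 0 0 0;0.05 0 -0.95 0 0 0;0.05 0 -0.95 0 0 0;0.05 0 -0.95 0 0 0")

```text
time: 8.45
tool_pos: [546.8, -184.7, 117.7]
tcp_rot: [-90.0, 0.0, 145.0]
ft_force: [0.7, 0.3, -1.9]
finger_gap: 18.6
```

Run:
```python
from h import *
import pickle
st=readout.sense();print(st["tool_pos"],st["ft_force"],st["wrist_torque"],st["finger_gap"])
s=snap("side");t=snap("top");pickle.dump((s,t,st),open("ins3.pkl","wb"))
g=cv2.cvtColor(s["image"],cv2.COLOR_BGR2GRAY)
for y in range(149,162): print(y,g[y,341:356].tolist())
a=cv2.resize(s["image"][85:185,300:400],(400,400),interpolation=cv2.INTER_CUBIC);b=cv2.resize(t["image"][180:280,310:410],(400,400),interpolation=cv2.INTER_CUBIC)
cv2.imwrite("pics/crop7.png",np.hstack([a,b]))
```

```text
[ 546.77824802 -184.73367823  117.72276601] [ 0.74070293  0.25092929 -1.9265944 ] [-5.53933893e-03 -3.14335147e-05 -1.62613359e-02] 18.644889143049078
149 [125, 96, 49, 34, 66, 81, 78, 55, 55, 79, 81, 72, 115, 139, 143]
150 [109, 112, 94, 69, 79, 79, 66, 57, 59, 78, 80, 71, 101, 134, 142]
151 [122, 128, 112, 77, 72, 66, 58, 59, 60, 77, 79, 72, 91, 131, 141]
152 [134, 132, 116, 72, 54, 56, 57, 59, 70, 81, 78, 72, 78, 117, 118]
153 [122, 117, 112, 82, 70, 61, 57, 71, 84, 84, 78, 67, 76, 93, 80]
154 [112, 100, 84, 80, 86, 79, 76, 86, 87, 83, 76, 64, 72, 104, 89]
155 [105, 82, 65, 63, 76, 88, 92, 90, 87, 83, 67, 58, 90, 131, 107]
156 [107, 76, 62, 54, 51, 65, 71, 73, 71, 63, 47, 69, 116, 137, 125]
157 [121, 96, 67, 70, 67, 58, 48, 48, 50, 46, 51, 97, 129, 140, 141]
158 [131, 127, 113, 108, 100, 87, 77, 72, 70, 82, 91, 121, 138, 141, 142]
159 [134, 142, 142, 137, 129, 121, 119, 119, 118, 123, 128, 136, 137, 137, 133]
160 [129, 138, 137, 135, 133, 133, 131, 129, 127, 126, 125, 121, 118, 118, 114]
161 [108, 113, 117, 114, 112, 111, 108, 106, 101, 99, 100, 100, 99, 100, 100]
```

View pics/crop7.png

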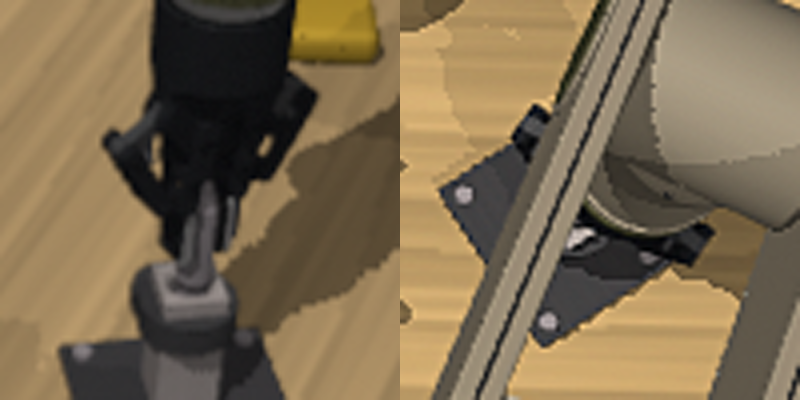

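Ring front is at row ≈157.1, against 157.4 expected for z=95, so it is about 1 mm high. I lower 1 mm, settle, then turn.

>>> move_arm(motion="0 0 -0.1 0 0 0;0 0 -0.1 0 0 0;0 0 -0.1 0 0 0;0 0 -0.1 0 0 0;0 0 -0.1 0 0 0;0 0 -0.1 0 0 0")

```text
time: 9.05
tool_pos: [546.7, -184.7, 116.6]
tcp_rot: [-90.0, 0.0, 145.0]
ft_force: [-0.4, -0.8, -2.4]
finger_gap: 18.7
```

>>> move_arm(motion="0 0 0 0 0 2;0 0 0 0 0 5;0 0 0 0 0 8;0 0 0 0 0 11;0 0 0 0 0 14;0 0 0 0 0 17;0 0 0 0 0 20;0 0 0 0 0 20;0 0 0 0 0 20")

```text
time: 9.8
tool_pos: [546.2, -184.6, 116.4]
tcp_rot: [-90.0, -0.1, 164.9]
ft_force: [-4.1, 0.6, -0.6]
finger_gap: 18.6
```

Run:
```python
from h import *
st=readout.sense();print(st["tool_pos"],st["tcp_rot"],st["ft_force"],st["wrist_torque"])
s=snap("side")
g=cv2.cvtColor(s["image"],cv2.COLOR_BGR2GRAY)
for y in range(152,160): print(y,g[y,341:356].tolist())
```

```text
[ 546.18711627 -184.64142902  116.36644153] [-8.99922474e+01 -6.12777979e-02  1.64949996e+02] [-4.0720871   0.56998475 -0.63548346] [-0.05792295  0.59266739 -0.06768383]
152 [139, 134, 142, 96, 54, 55, 74, 83, 70, 63, 65, 68, 77, 108, 92]
153 [127, 118, 124, 92, 70, 60, 61, 66, 62, 63, 64, 66, 77, 80, 74]
154 [111, 100, 86, 80, 85, 79, 63, 59, 61, 63, 65, 65, 73, 104, 90]
155 [104, 81, 62, 64, 82, 90, 81, 75, 66, 63, 68, 61, 90, 130, 106]
156 [107, 76, 55, 47, 62, 78, 90, 89, 80, 61, 57, 51, 112, 137, 124]
157 [120, 95, 62, 60, 51, 54, 65, 66, 65, 46, 33, 78, 125, 139, 140]
158 [131, 127, 112, 106, 89, 73, 66, 55, 58, 72, 82, 119, 138, 141, 141]
159 [134, 142, 141, 137, 127, 121, 119, 115, 117, 123, 128, 135, 137, 136, 134]
```

Lever contact (≈4 N, 0.07 N m), and the ring is at row ≈157.6, on its mark. I continue turning.

>>> move_arm(motion="0 0 0 0 0 3;0 0 0 0 0 6;0 0 0 0 0 9;0 0 0 0 0 12;0 0 0 0 0 15;0 0 0 0 0 18;0 0 0 0 0 21;0 0 0 0 0 24;0 0 0 0 0 25;0 0 0 0 0 25")

```text
time: 10.68
tool_pos: [546.5, -185.1, 116.5]
tcp_rot: [-90.0, -0.0, -170.0]
ft_force: [-3.4, -3.7, -2.8]
finger_gap: 18.0
```

Run:
```python
from h import *
st=readout.sense();print(st["tool_pos"],st["tcp_rot"],st["ft_force"],st["wrist_torque"])
s=snap("side")
g=cv2.cvtColor(s["image"],cv2.COLOR_BGR2GRAY)
for y in range(152,160): print(y,g[y,341:356].tolist())
```

```text
[ 546.53468887 -185.1274682   116.45638726] [-8.99676507e+01 -1.74461580e-02 -1.70028796e+02] [-3.36288044 -3.68069473 -2.82484331] [-0.50497069  0.44469017 -0.03870727]
152 [134, 131, 142, 113, 69, 56, 58, 54, 54, 52, 62, 72, 79, 81, 105]
153 [121, 116, 121, 99, 76, 60, 57, 57, 60, 63, 68, 70, 77, 79, 74]
154 [111, 100, 80, 75, 85, 79, 63, 70, 68, 63, 65, 62, 72, 78, 67]
155 [104, 80, 62, 62, 82, 90, 80, 85, 81, 75, 64, 53, 63, 76, 65]
156 [106, 76, 58, 49, 63, 79, 82, 81, 80, 71, 50, 48, 91, 111, 108]
157 [119, 95, 63, 63, 59, 58, 55, 53, 53, 48, 45, 81, 124, 139, 140]
158 [130, 126, 111, 107, 94, 76, 65, 62, 61, 75, 88, 120, 138, 140, 140]
159 [133, 142, 141, 137, 128, 121, 118, 118, 117, 123, 127, 134, 136, 136, 133]
```

>>> move_arm(motion="0 0 0 0 0 3;0 0 0 0 0 6;0 0 0 0 0 9;0 0 0 0 0 12;0 0 0 0 0 15;0 0 0 0 0 18;0 0 0 0 0 20;0 0 0 0 0 20;0 0 0 0 0 20")

```text
time: 11.48
tool_pos: [546.8, -184.9, 116.6]
tcp_rot: [-90.0, 0.0, -150.1]
ft_force: [-1.8, -3.9, -1.8]
finger_gap: 18.7
```

>>> move_arm(motion="0 0 0 0 0 2;0 0 0 0 0 4;0 0 0 0 0 6;0 0 0 0 0 6")

```text
time: 11.82
tool_pos: [546.7, -185.6, 116.7]
tcp_rot: [-89.9, -0.0, -144.0]
ft_force: [-2.3, -6.1, -2.8]
finger_gap: 18.9
```

Run:
```python
from h import *
st=readout.sense();print(st["tool_pos"],st["tcp_rot"],st["ft_force"],st["wrist_torque"])
```

```text
[ 546.65304034 -185.60211475  116.65773898] [-8.99266770e+01 -4.45294565e-02 -1.43988280e+02] [-2.31339889 -6.12276777 -2.78083678] [-1.06009409  0.35905857 -0.17630373]
```

>>> move_arm(motion="0 0 0 0 0 1;0 0 0 0 0 2;0 0 0 0 0 2;0 0 0 0 0 2")

```text
time: 12.15
tool_pos: [546.5, -185.9, 116.7]
tcp_rot: [-89.9, -0.1, -142.1]
ft_force: [-4.4, -8.7, -1.7]
finger_gap: 18.4
```

Run:
```python
from h import *
import pickle
st=readout.sense();print(st["tool_pos"],st["tcp_rot"],st["ft_force"],st["wrist_torque"])
s=snap("side");t=snap("top");pickle.dump((s,t,st),open("cl.pkl","wb"))
g=cv2.cvtColor(s["image"],cv2.COLOR_BGR2GRAY)
for y in range(152,160): print(y,g[y,341:356].tolist())
a=cv2.resize(s["image"][85:185,290:390],(400,400),interpolation=cv2.INTER_CUBIC);b=cv2.resize(t["image"][180:280,310:410],(400,400),interpolation=cv2.INTER_CUBIC)
cv2.imwrite("pics/crop8.png",np.hstack([a,b]))
```

```text
[ 546.51761429 -185.87771656  116.67745107] [-8.99251121e+01 -6.18467139e-02 -1.42135838e+02] [-4.40333304 -8.74556696 -1.65164037] [-1.10416174  0.53007537 -0.31639258]
152 [135, 132, 143, 112, 88, 90, 86, 78, 61, 59, 64, 68, 74, 117, 133]
153 [121, 117, 125, 100, 86, 91, 92, 71, 60, 62, 66, 68, 77, 93, 115]
154 [111, 100, 86, 71, 83, 91, 92, 82, 66, 64, 65, 63, 73, 79, 86]
155 [105, 81, 66, 54, 73, 89, 92, 91, 80, 73, 64, 53, 64, 78, 65]
156 [107, 77, 63, 48, 50, 67, 80, 82, 75, 69, 51, 49, 93, 111, 109]
157 [127, 98, 64, 63, 56, 47, 55, 57, 47, 46, 47, 82, 125, 139, 141]
158 [139, 129, 112, 107, 95, 80, 71, 67, 53, 73, 89, 121, 138, 141, 141]
159 [134, 143, 142, 138, 128, 122, 119, 119, 113, 122, 128, 135, 137, 137, 133]
```

View pics/crop8.png

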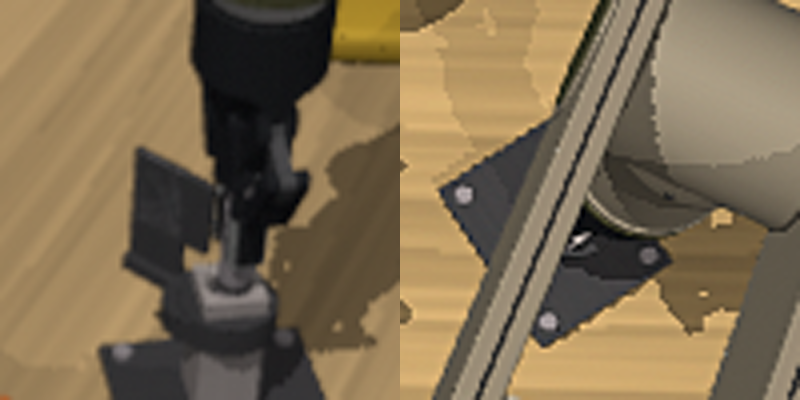

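Run:
```python
from h import *
import pickle
s,t,st=pickle.load(open("cl.pkl","rb"))
for u,v in((349.2,117.2),(323.8,121.9)):
  for z in(155,):
    p=onz(s,u,v,z);d=p-[547,-184.5,0];print(p,np.hypot(*d[:2]),np.degrees(np.arctan2(d[1],d[0])))
for a in range(-30,6,5):
  k=np.radians(a);print(a,proj(s,[547+74*np.cos(k),-184.5+74*np.sin(k),155]),proj(s,[547+74*np.cos(k),-184.5+74*np.sin(k),105]))
```

```text
[ 571.43921299 -246.16273261  155.        ] 66.32923733010026 -68.37975256805012
[ 618.11734833 -202.30783738  155.        ] 73.31300229411946 -14.05785206493488
-30 [329.70416396 118.35678451] [328.37564578 135.41678224]
-25 [327.60526673 119.31066907] [326.33148411 136.38126362]
-20 [325.65899512 120.378876  ] [324.43569358 137.4610669 ]
-15 [323.87996078 121.554853  ] [322.70251013 138.64952294]
-10 [322.28194983 122.8312587 ] [321.14535538 139.93916544]
-5 [320.87781697 124.1999733 ] [319.77673355 141.32174328]
0 [319.67937435 125.65211443] [318.60812347 142.78823819]
5 [318.69727584 127.17805958] [317.64986671 144.32888903]
```

Bearing moved from ≈-69° to ≈-14° (about 0.96 rad plus the initial offset), and torque is rising, so the lever is at or near its stop. I press slightly more to confirm.

>>> move_arm(motion="0 0 0 0 0 1;0 0 0 0 0 2;0 0 0 0 0 3;0 0 0 0 0 3;0 0 0 0 0 3")

```text
time: 12.67
tool_pos: [546.6, -184.3, 116.5]
tcp_rot: [-90.0, 0.0, -139.0]
ft_force: [-2.8, -0.6, -1.2]
finger_gap: 18.3
```

Run:
```python
from h import *
import pickle
st=readout.sense();print(st["tool_pos"],st["tcp_rot"],st["ft_force"],st["wrist_torque"])
a=pickle.load(open("cl.pkl","rb"))[0]["image"];s=snap("side")
A,B=[cv2.cvtColor(i[115:160,315:345],cv2.COLOR_BGR2GRAY).astype(np.float32) for i in(a,s["image"])]
for y in (124,128,134,140): print(a[y,318:328].mean(1).round(),s["image"][y,318:328].mean(1).round())
g=cv2.cvtColor(s["image"],cv2.COLOR_BGR2GRAY)
for y in range(153,160): print(y,g[y,341:356].tolist())
```

```text
[ 546.61073094 -184.27504822  116.50544795] [-9.00318629e+01  5.06483797e-03 -1.39020850e+02] [-2.76030846 -0.63623706 -1.19739816] [-0.09639016  0.54811158 -0.00978288]
[126. 127. 129. 129. 127.  97.  55.  40.  49.  64.] [126. 127. 129. 129. 127.  97.  56.  39.  49.  54.]
[128. 126. 125. 125. 130.  90.  49.  40.  43.  44.] [128. 126. 124. 126. 130.  90.  46.  39.  38.  38.]
[130. 132. 133. 134. 114.  68.  44.  45.  42.  41.] [130. 132. 133. 133. 113.  67.  40.  39.  39.  38.]
[132. 132. 131. 130.  95.  52.  40.  44.  45.  47.] [132. 132. 132. 131.  95.  52.  39.  39.  38.  38.]
153 [128, 120, 122, 94, 85, 91, 91, 74, 62, 63, 65, 71, 78, 92, 104]
154 [112, 100, 84, 77, 86, 91, 92, 81, 66, 63, 65, 67, 74, 79, 67]
155 [105, 81, 63, 63, 83, 91, 92, 91, 71, 70, 68, 60, 66, 77, 65]
156 [107, 76, 53, 40, 62, 80, 90, 91, 79, 69, 58, 53, 92, 88, 100]
157 [120, 95, 65, 59, 45, 51, 64, 67, 64, 52, 44, 81, 126, 122, 134]
158 [132, 127, 112, 109, 88, 69, 56, 50, 56, 74, 85, 120, 139, 141, 141]
159 [135, 143, 142, 137, 128, 121, 115, 112, 116, 123, 128, 136, 137, 137, 133]
```

>>> move_arm(motion="0 0 0 0 0 1;0 0 0 0 0 2;0 0 0 0 0 3;0 0 0 0 0 3;0 0 0 0 0 3")

```text
time: 13.13
tool_pos: [546.6, -184.5, 116.5]
tcp_rot: [-90.0, 0.0, -136.0]
ft_force: [-3.9, 0.1, -0.0]
finger_gap: 18.5
```

Run:
```python
from h import *
import pickle
st=readout.sense();print(st["tool_pos"],st["tcp_rot"],st["ft_force"],st["wrist_torque"],st["finger_gap"])
s=snap("side")
for y in (124,128,134,140): print(s["image"][y,318:328].mean(1).round())
g=cv2.cvtColor(s["image"],cv2.COLOR_BGR2GRAY)
for y in range(155,160): print(y,g[y,341:356].tolist())
cv2.imwrite("pics/crop9.png",cv2.resize(s["image"][105:175,305:375],(560,560),interpolation=cv2.INTER_CUBIC))
```

```text
[ 546.638773   -184.50157868  116.47631979] [-9.00159596e+01  3.60592079e-03 -1.35953093e+02] [-3.87723746  0.09278821 -0.01834461] [-0.0864385   0.52985562  0.03738419] 18.452048477204126
[127. 127. 130. 130. 127.  96.  55.  40.  48.  57.]
[129. 126. 125. 125. 130.  90.  47.  39.  38.  39.]
[130. 133. 134. 133. 113.  67.  38.  38.  38.  39.]
[132. 132. 132. 131.  94.  51.  38.  39.  39.  38.]
155 [105, 81, 59, 61, 84, 92, 92, 91, 72, 70, 65, 59, 66, 77, 65]
156 [107, 76, 54, 44, 63, 80, 90, 90, 80, 70, 52, 50, 66, 77, 100]
157 [120, 95, 66, 60, 46, 50, 64, 67, 65, 51, 43, 82, 108, 114, 135]
158 [131, 128, 113, 108, 88, 70, 57, 51, 56, 73, 85, 121, 138, 142, 141]
159 [135, 143, 142, 137, 128, 121, 115, 113, 117, 124, 128, 136, 137, 138, 134]
```

View pics/crop9.png

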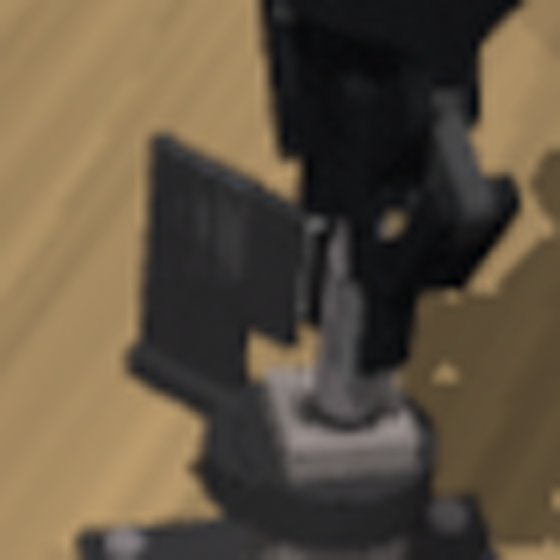

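Run:
```python
from h import *
import pickle
np.set_printoptions(precision=1,suppress=True)
t=pickle.load(open("top0.pkl","rb"));s=pickle.load(open("side0.pkl","rb"))
def P(d,a,r,z):
  k=np.radians(a);return proj(d,[547+r*np.cos(k),-184.8+r*np.sin(k),z])
for a in(-62,-66,-70,-74): print(a,P(s,a,74,155),P(s,a,18,155),P(s,a,74,105),P(t,a,74,155),P(t,a,18,155))
gs=cv2.cvtColor(s["image"],cv2.COLOR_BGR2GRAY);gt=cv2.cvtColor(t["image"],cv2.COLOR_BGR2GRAY)
for y in range(113,142,3): print(y,gs[y,340:356].tolist())
for y in range(216,236): print(y,gt[y,356:390].tolist())
s2=snap("side");g=cv2.cvtColor(s2["image"],cv2.COLOR_BGR2GRAY)
for a in(-10,-14,-18):print(a,P(s,a,74,155),P(s,a,74,105),P(s,a,18,155),P(s,a,18,105))
for y in range(119,140,2): print(y,g[y,318:348].tolist())
```

```text
-62 [345.7 115.2] [348.7 129.4] [344.  132.2] [384.  215.4] [364.1 225.5]
-66 [347.9 115.2] [349.2 129.4] [346.1 132.2] [384.9 217.3] [364.3 225.9]
-70 [350.1 115.3] [349.8 129.4] [348.2 132.3] [385.7 219.3] [364.5 226.4]
-74 [352.3 115.5] [350.3 129.4] [350.3 132.5] [386.4 221.2] [364.7 226.9]
113 [134, 133, 132, 130, 127, 125, 125, 128, 131, 131, 129, 127, 129, 132, 135, 135]
116 [133, 135, 133, 128, 124, 127, 130, 121, 90, 73, 106, 129, 134, 134, 133, 132]
119 [136, 135, 131, 129, 128, 129, 127, 87, 55, 51, 96, 127, 132, 131, 130, 130]
122 [136, 138, 136, 130, 126, 126, 128, 80, 53, 60, 76, 116, 129, 129, 129, 130]
125 [141, 138, 131, 126, 128, 131, 116, 63, 44, 58, 76, 117, 129, 129, 131, 130]
128 [138, 135, 132, 132, 133, 132, 92, 42, 41, 50, 69, 117, 131, 130, 128, 128]
131 [140, 138, 135, 131, 129, 126, 78, 29, 34, 36, 59, 114, 128, 128, 131, 136]
134 [144, 136, 129, 125, 125, 109, 61, 23, 34, 35, 88, 120, 130, 135, 140, 140]
137 [132, 125, 125, 127, 128, 96, 48, 28, 35, 43, 114, 136, 139, 140, 139, 139]
140 [124, 126, 128, 116, 111, 75, 34, 34, 37, 62, 124, 140, 139, 139, 140
[... 4104 characters left out ...]
 48, 48, 54, 70, 104, 103, 59, 18, 18, 19, 18, 18]
131 [130, 133, 138, 141, 141, 88, 39, 40, 39, 42, 40, 47, 53, 43, 49, 51, 47, 48, 42, 40, 39, 42, 47, 50, 45, 29, 24, 20, 18, 19]
133 [134, 139, 141, 142, 131, 80, 39, 38, 39, 39, 39, 45, 52, 44, 50, 55, 54, 48, 40, 38, 39, 40, 39, 39, 38, 77, 87, 57, 29, 61]
135 [140, 141, 141, 141, 120, 70, 38, 40, 38, 38, 38, 41, 44, 43, 53, 54, 55, 47, 40, 39, 39, 38, 39, 38, 39, 56, 37, 20, 71, 85]
137 [142, 141, 141, 140, 114, 64, 39, 39, 39, 39, 40, 42, 42, 39, 47, 51, 54, 46, 39, 40, 38, 39, 38, 38, 39, 51, 32, 31, 85, 90]
139 [141, 140, 139, 139, 106, 57, 40, 39, 38, 38, 41, 39, 40, 39, 42, 43, 47, 42, 39, 39, 39, 40, 39, 40, 54, 46, 24, 40, 74, 82]
```

The blade's edge pixels have not moved over the last 6° of turn. Before that the lever stopped yielding (reaction 9 N, 0.32 N m against about 0.05 N m while sweeping), so it is against its stop. The ring is at row ≈157.5, on its mark, and the post is still gripped. I hand in.

Run:
```python
from h import *
st=readout.sense();print(st["time"],st["tool_pos"],st["finger_gap"],st["ft_force"]);print(r.hand_in())
```

```text
13.2333 [ 546.64648958 -184.49685769  116.49133319] 18.44436744823255 [-3.68350872 -0.19942058 -0.03505805]
the job is handed in; nothing more can be done
None
```

I handed the job in at 13.2 s. The post is held in the bore at its mark and the lever looks closed against its stop. I have no verdict, since the hand-in reports none.

**What I did:** I drew the coned steel post from the end socket of the tool block and lowered it into the bore without touching the sides. I set the ring level with the column's top, then turned the hand about 64° counter-clockwise so a finger swept the lever closed.

**Last checks:**
- **Post and ring:** the ring's front shows at image row about 157.5, where 157.4 is expected for the column's top. That puts it within about 1 mm. The post looks upright and still gripped.
- **Lever stop:** the reaction rose to about 9 N and 0.32 N m, against about 0.05 N m while sweeping. The lever's edge then stayed still in the picture over the next 6° of turn.
- **Lever angle:** from the pictures it travelled 52–55° (0.91–0.96 rad) plus its unknown start of 0 to 0.12 rad. That does not prove it passed 0.93 rad; I relied on the force rise.

**What disagreed:**
- In those last 6° the push on the lever dropped to almost nothing. The finger probably slipped past the blade's inner end, so it may no longer press the lever shut. Friction should hold it.
- The finger opening reads about 18.5 mm on a 20 mm post. The grip did not slip in any picture.

I did not check the other tools and the jar at the end. The wrist showed no sign of touching them.

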